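# Thread the cap onto the red colour pot

## Task

In the chocolate kitchen, the red cap has only been set down on its steel cocoa-butter pot and rides high on top of the thread. Back it off anticlockwise until it drops into the thread start (cap's white mark at the pot's green mark), then run it in clockwise until it is fully home (white mark at the black mark) and let go. Do not force it clockwise while it still rides high, do not lift it off or tip it, and leave the blue- and yellow-capped pots alone.

Things in the scene. Friction and masses are not known exactly. Their poses are not given: they have to be found in the camera images.
- cap: Loose red screw cap, 0.13-0.25 kg. Origin: centre of its flange's underside, z up. Flange 80 mm across, 8 thick; on it a grip bar along cap x: 56 mm long, 14 thick (y), z 8 to 48. White mark along +x. Three lugs below at 0, 120, 240 deg. At first they lie on the rim: origin 18 mm above it, +x turned 42-70 deg clockwise (from above) of the pot's +x. Turns freely, only weight and friction.
- pot_red: The red cap's fixed steel pot, 100 mm across, rim 120 mm high. Origin: centre of underside; z = screw axis. On the rim: green mark at +x (thread start), black mark 50 deg clockwise (home). With the cap's +x within 10 deg of the green mark it drops, or is eased, 12.5 mm; turned clockwise it then sinks 3 mm more (3 mm play) to a stop at 50 deg, origin 2-3 mm above the rim.
- pot_blue: Bystander: the same kind of pot with a blue cap already screwed home, fixed; 100 mm across, grip bar's top 171 mm above the bench. Origin: centre of its underside. Leave it alone.
- pot_yellow: Bystander: the same kind of pot with a yellow cap already screwed home, fixed; 100 mm across, grip bar's top 171 mm above the bench. Origin: centre of its underside. Leave it alone.
Not all that is in view belongs to the job. Of the things that look like the cap, the largest one is meant.

How it is judged:
On the way:
1. the cap has dropped into the thread start: its flange is less than 9 mm above the pot's rim, with its mark within 25 degrees of the green mark (z of cap in the frame of pot_red below 0.129 m and angle between the x axis of cap and the x axis of pot_red, either way round below 0.436 rad), for 0.1 s.
At the end, for the whole second after the job is handed in: The red cap is screwed home on its own pot: flange less than 5 mm above the rim, centred within 5 mm, turned 35 to 65 degrees clockwise of the thread start (home is about 50), upright within about 6 degrees and at rest (z of cap in the frame of pot_red below 0.125 m and horizontal distance between cap and pot_red below 0.005 m and angle between the x axis of cap and the x axis of pot_red, either way round between 0.61 and 1.13 rad and angle between cap's own z axis and vertical below 0.1 rad and linear speed of cap below 0.02 m/s); the robot touches nothing.
It fails at once if the cap is forced clockwise (more than 90 degrees clockwise of the thread start) while still riding high on the rim (z of cap in the frame of pot_red above 0.132 m and angle between the x axis of cap and the x axis of pot_red, either way round above 1.54 rad).
It fails at once if the cap is lifted more than 20 mm above where it started (z of cap in the frame of pot_red above 0.158 m).
It fails at once if the cap is tipped more than 20 degrees (angle between cap's own z axis and vertical above 0.35 rad).
It fails at once if the robot presses on the blue- or yellow-capped pot with more than 5 N (contact force between any of the fingers, the arm and pot_blue above 5 N or contact force between any of the fingers, the arm and pot_yellow above 5 N).
It also fails if it takes over 38 s, if anything falls off the work surface, if the arm or the gripper's body presses on something with over 40 N, if the wrist force passes 120 N, or if a joint passes its speed limit or range.

## Robot

A 7-joint arm with a two-finger parallel gripper is mounted at the origin on the work surface. World frame = base frame: x ahead of the robot, y to its left, z up, the work surface at z = 0. Lengths are in m, angles in rad, forces in N, time in s.
With the tool pointing down it reaches from about 0.35 to 0.9 m from the base axis. Payload 7.2 kg.
Tool frame: the origin (TCP) lies at the very end of the fingers, on their centre line; the grasp point (between the pads) lies 19 mm behind it (r.hold_point_z is the distance from the TCP to the grasp point, in m); z points along the fingers, y is the line along which they close (so a half turn about z gives the same grasp; the last joint's range is limited). The gripper opens to 85 mm and grips with 20 to 120 N. Pads are 22 mm wide; open, the fingers measure 114 mm over their backs; the gripper's body (76 mm by 85 mm) begins 54 mm behind the grasp point. The pads swing forward as they close: fully open they stand 13 mm farther back than shut.
Start: joints at [-1.358, 0.411, -0.013, 1.596, 0.006, 1.134, -0.082], TCP at [0.173, 0.601, 0.207] pointing down, gripper open.
Joint ranges: [-2.95, 2.95], [-0.29, 1.99], [-1.47, 1.44], [0.14, 2.54], [-1.03, 4.17], [0.13, 1.85], [-2.86, 2.86]. Speed limits (rad/s): [2.39, 2.39, 3.01, 3.01, 3.14, 3.14, 3.14].

## Interface

Orientations are given as a unit quaternion [x, y, z, w].
In Python, from rig import r, camera gives the robot as it stands. The module is installed in compiled form; this text tells all that it offers.
- The arm moves only by the tool send_rows, never from a script. Its argument "motion" is a list of rows, each a list of 3 entries, a list of its own where there are three numbers: the closure, from -1 (fully open) to 1 (shut), then the shift along the tool's x, y, z in units of 25 mm (1.0 is 25 mm), then the turn about the tool's z in units of 5 degrees (1.0 is 5 degrees). In form: [[hand, [tx, ty, tz], roll], ...]. A call has 1 to 8 rows; each row is the pose to reach, as a shift and turn from the pose commanded when the call began, along the tool's axes at that moment; what a row does not reach only later rows make up. A row lasts 1/8 s, in which the tool goes at most 62.5 mm and 10.7 degrees, less where a joint would pass 70% of its speed; a pose out of reach is approached as far as the arm can. A call with a gripper value outside its range is refused whole. The fingers move at their own pace and stop on an object; the grip force is fixed at half the most. Time passes only in rows, so rows that repeat a pose let the fingers close. It gives the time, the measured TCP pose, the force, the opening and the grip force at its end, in the units of the state.
- r.observe(): the state, without advancing time (a new reading comes with each control period).
- camera(name): name is "scene" or "top" or "wrist"; returns a dict with "image" (480x640x3 uint8, red, green, blue), "depth" (480x640 float32, m along the optical axis (not along the pixel's ray), 0 where there is no reading), "fovy" (degrees; the focal length in pixels is half the picture's height over the tangent of half this angle, whatever the lens; pixels are square), "cx", "cy" (the principal point, pixels), "eye" and "attitude" of the camera in the world; the wrist camera has in their place "T_tool_cam" (4x4, takes a point from camera to tool coordinates, whose origin is the TCP and whose axes are the flange's). Camera axes: x right, y down, z forward; pixel columns grow to the right and rows downward; lengths in m; the calibration is good to about 2 mm. The wrist camera is an equidistant fisheye: a pixel r from the principal point sees the ray r / f radians off the axis. A picture is of the moment at which its call begins: read the wrist's pose just before it.
- r.hand_in(): hands the job in; it is judged then, once.
The state is a dict: "time_s": time; "qpos": joint angles; "qd": joint speeds; "tau": joint torques, N m; "ee_pos": TCP position; "tcp_rot": TCP orientation; "wrist_force": force on the tool from outside, world axes, zero at the start; "torque": the same for the moment, N m; "width": finger opening in m; "grip_force": force on a finger pad.
Only numpy, scipy, OpenCV 4.12 (cv2) and the standard library are available. Lean on these libraries where they do the work, as an engineer would, in place of code of your own. Each camera call takes 0.05 s, during which the arm holds its last target. There are 200 camera calls.

## Working session

There is one attempt and no reset: what is moved stays moved. The work goes in short steps, Python scripts to look and compute and a tool call to move; the robot and the scene stay as the last step left them, time stands still between calls to the robot, and variables do not carry over. Pictures are saved under pics/ and viewed, at most 10 in all, crops included, and the job is handed in when it is done.

Besides the shell and the picture viewer there is one more tool, called after "Request:" as name(argument=value, ...), one argument or row to a line, values as JSON. send_rows: Moves the arm, as the interface text tells. Its arguments: {"type":"object","properties":{"motion":{"type":"array"}},"required":["motion"]}

```bash
mkdir -p pics
cat > h.py <<'E'
import numpy as np, cv2
from scipy.spatial.transform import Rotation as R
from rig import r, camera
def world(c):
    im,d=c["image"],c["depth"]; f=240/np.tan(np.radians(c["fovy"])/2)
    v,u=np.mgrid[:480,:640]
    p=np.stack([(u-c["cx"])/f*d,(v-c["cy"])/f*d,d],-1)
    a=np.array(c["attitude"]); M=a if a.shape==(3,3) else R.from_quat(a).as_matrix()
    return p@M.T+np.array(c["eye"])
E
python3 - <<'E'
from h import *
o=r.observe(); print({k:np.round(v,3) for k,v in o.items()})
ims=[]
for n in("top","scene"):
    c=camera(n); np.savez(n+".npz",**c); print(n,c["fovy"],c["cx"],c["cy"],c["eye"],c["attitude"])
    cv2.imwrite(f"pics/{n}1.png",c["image"][:,:,::-1])
E
```

```text
{'time_s': np.float64(0.0), 'qpos': array([-1.358,  0.412, -0.013,  1.597,  0.006,  1.134, -0.082]), 'qd': array([ 0.   , -0.001, -0.002, -0.001,  0.001, -0.001, -0.   ]), 'tau': array([-1.0000e-03, -6.0061e+01,  6.8100e-01, -2.9944e+01,  1.4000e-02,
        1.0000e-02,  0.0000e+00]), 'ee_pos': array([0.173, 0.6  , 0.206]), 'tcp_rot': array([ 0.14 ,  0.99 , -0.001, -0.   ]), 'wrist_force': array([ 1.22 ,  0.162, -0.281]), 'torque': array([ 0.019, -0.011, -0.002]), 'grip_force': np.float64(0.0), 'width': np.float64(0.086)}
top 57.13046826075682 315.3662091249094 236.04444834139167 [0.44762739 0.00448394 0.84979155] [-0.70119591  0.7110284  -0.02915791  0.04373476]
scene 43.9171196984588 317.1694101214981 235.7715976119795 [ 0.90993161 -0.61993274  0.88480407] [ 0.89517759  0.25697302 -0.09635944 -0.35119341]
```

View pics/top1.png

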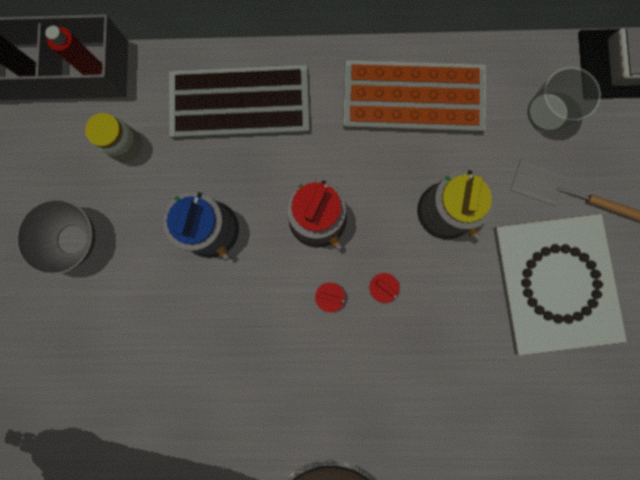

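View pics/scene1.png

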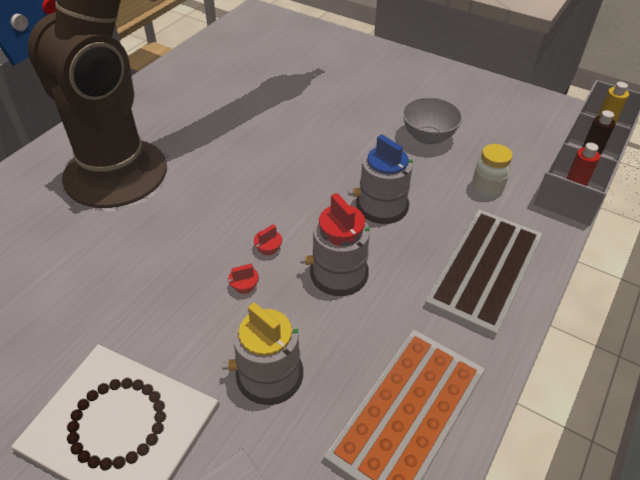

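The top view shows the red cap at about (317,208), with its bar running to the upper right and a white mark near (326,188). The green mark is near (300,185). Blue is at (192,220) and yellow at (467,198). Next I measure.

```bash
cat > m.py <<'E'
from h import *
def measure(c,box=(240,400,140,260)):
    P=world(c); im=c["image"].astype(int); h=cv2.cvtColor(c["image"],cv2.COLOR_RGB2HSV).astype(int)
    m=np.zeros((480,640),bool); a,b,t,d=box; m[t:d,a:b]=1
    m&=c["depth"]>0
    red=m&((h[...,0]<8)|(h[...,0]>172))&(h[...,1]>150)&(P[...,2]>.1)
    z=P[...,2]
    zr=z[red]; print("z hist",np.histogram(zr,bins=np.arange(.1,.21,.005)))
    bar=red&(z>np.percentile(zr,98)-.006)
    pb=P[bar][:,:2].astype(np.float32); rect=cv2.minAreaRect(pb); print("bar",rect,"ztop",np.median(z[bar]))
    w,V=np.linalg.eigh(np.cov(pb.T)); print("bar ang",np.degrees(np.arctan2(V[1,1],V[0,1])))
    fl=red&(z<np.percentile(zr,98)-.03); pf=P[fl]; print("flange z",np.median(pf[:,2]),cv2.minEnclosingCircle(pf[:,:2].astype(np.float32)))
    gr=m&(h[...,0]>45)&(h[...,0]<85)&(h[...,1]>90)&(z>.09)
    print("green",P[gr].mean(0),gr.sum(), np.argwhere(gr).mean(0))
    wh=m&(h[...,1]<60)&(h[...,2]>np.percentile(h[...,2][m],98))&(z>.1)
    print("white",P[wh].mean(0),wh.sum(),np.argwhere(wh).mean(0))
E
python3 - <<'E'
from m import *
for n,b in (("top",(270,360,170,250)),("scene",(300,375,190,290))):
    c=dict(np.load(n+".npz")); print(n); measure(c,b)
c=dict(np.load("top.npz"));P=world(c)
for u,v in((192,220),(467,198),(317,207)): print(P[v,u])
x=c["image"][160:260,265:375,::-1]; y=dict(np.load("scene.npz"))["image"][190:290,290:400,::-1]
cv2.imwrite("pics/crop1.png",np.clip(1.6*cv2.resize(np.hstack([x[:,:110],y]),None,fx=3.6,fy=3.6,interpolation=2).astype(float),0,255))
E
```

```text
top
z hist (array([   0,    0,    0,    0,    4,    0,    0,    0,  246, 1179,    9,
         12,   13,   11,   11,   13,   80,  258,    0,    0,    0]), array([0.1  , 0.105, 0.11 , 0.115, 0.12 , 0.125, 0.13 , 0.135, 0.14 ,
       0.145, 0.15 , 0.155, 0.16 , 0.165, 0.17 , 0.175, 0.18 , 0.185,
       0.19 , 0.195, 0.2  , 0.205]))
bar ((0.5688042044639587, 0.017291542142629623), (0.014285766519606113, 0.05539954453706741), 64.1312484741211) ztop 0.18598472136280325
bar ang 153.99474968297028
flange z 0.1461099632177384 ((0.5717129707336426, 0.016913756728172302), 0.04254280403256416)
green [0.60878338 0.04374147 0.1224575 ] 4 [185.5 300. ]
white [nan nan nan] 0 [nan nan]
scene
z hist (array([  0,   2,  18,  19,  26,   9,   0,  16, 188, 604,  26,  17,  11,
        17,  13,  15,  72, 138,   0,   0,   0]), array([0.1  , 0.105, 0.11 , 0.115, 0.12 , 0.125, 0.13 , 0.135, 0.14 ,
       0.145, 0.15 , 0.155, 0.16 , 0.165, 0.17 , 0.175, 0.18 , 0.185,
       0.19 , 0.195, 0.2  , 0.205]))
bar ((0.571371853351593, 0.016787327826023102), (0.01490097213536501, 0.05582665652036667), 64.88042449951172) ztop 0.1857210050286714
bar ang 156.25707266929228
flange z 0.14595162612936263 ((0.5682896971702576, 0.016740933060646057), 0.04385325312614441)
green [0.60840895 0.04258444 0.12144955] 10 [228.9 366.7]
white [0.60058857 0.00284934 0.14738654] 6 [231.  352.5]
[0.55000453 0.2188015  0.14413855]
[ 0.5770673  -0.22371944  0.15321336]
[0.56097656 0.01469085 0.185578  ]m.py:16: RuntimeWarning: Mean of empty slice.
  print("white",P[wh].mean(0),wh.sum(),np.argwhere(wh).mean(0))
  ret = um.true_divide(
[ WARN:0@0.750] global loadsave.cpp:1063 imwrite_ Unsupported depth image for selected encoder is fallbacked to CV_8U.
```

View pics/crop1.png

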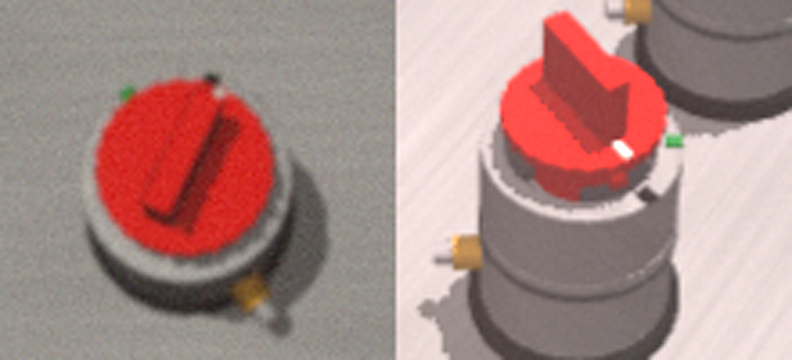

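The white mark is at about -25°, the green at about +34.5° and the axis at about (0.570, 0.017). So the cap needs about 60° anticlockwise. Bar top is at 0.186. I'll move to a hover above it.

```bash
cat >> h.py <<'E'
def go(x,y,z,ya):
    o=r.observe(); Rm=R.from_quat(o["tcp_rot"]).as_matrix(); p=np.array(o["ee_pos"])
    s=Rm.T@(np.array([x,y,z])-p)/.025
    cur=np.degrees(np.arctan2(Rm[1,1],Rm[0,1])); d=(ya-cur+180)%360-180
    print("shift",np.round(s,2),"roll",round(-d/5,2),"yang",round(cur,1),"tilt z",Rm[:,2].round(3),"t",o["time_s"],"pos",p.round(4),"q7",round(o["qpos"][6],2),"F",np.round(o["wrist_force"],1),"M",np.round(o["torque"],2),"w",round(float(o["width"]),4))
E
python3 -c "
from h import *
go(.570,.017,.24,65)"
```

```text
shift [-21.72 -18.01  -1.32] roll 1.78 yang 73.9 tilt z [-0.    -0.001 -1.   ] t 0.1 pos [0.1731 0.6001 0.2063] q7 -0.08 F [0.1 0.3 0.2] M [ 0.01  0.04 -0.02] w 0.0851
```

Request:
send_rows(
  motion=[
    [-1,[-1.5,-1.2,-1.3],0.4],
    [-1,[-3.5,-2.9,-1.3],0.8],
    [-1,[-5.4,-4.5,-1.3],1.2],
    [-1,[-7.3,-6.0,-1.3],1.8],
    [-1,[-9.2,-7.6,-1.3],1.8],
    [-1,[-11.1,-9.2,-1.3],1.8],
    [-1,[-13.0,-10.8,-1.3],1.8],
    [-1,[-14.9,-12.4,-1.3],1.8],
  ],
)

```text
time_s: 1.1
ee_pos: [0.4459, 0.1976, 0.2396]
tcp_rot: [0.217, 0.976, 0.0, 0.0]
wrist_force: [1.2, 0.6, -0.1]
width: 0.0857
grip_force: 0.0
```

```bash
python3 -c "
from h import *
go(.570,.017,.24,65)"
```

```text
shift [-7.56 -4.44 -0.02] roll -0.02 yang 64.9 tilt z [ 0.  0. -1.] t 1.1 pos [0.4459 0.1976 0.2396] q7 0.67 F [ 1.2  0.6 -0.1] M [ 0.01 -0.06  0.03] w 0.0857
```

Request:
send_rows(
  motion=[
    [-1,[-2.0,-1.2,0],0],
    [-1,[-4.0,-2.4,0],0],
    [-1,[-5.8,-3.4,0],0],
    [-1,[-7.2,-4.2,0],0],
    [-1,[-7.5,-4.4,0],0],
    [-1,[-7.5,-4.4,0],0],
  ],
)

```text
time_s: 1.85
ee_pos: [0.568, 0.0203, 0.2391]
tcp_rot: [0.218, 0.976, -0.0, -0.001]
wrist_force: [0.6, -0.4, -0.4]
width: 0.0851
grip_force: 0.0
```

Run:
```python
from m import *
go(.570,.017,.24,65)
o=r.observe(); c=camera("wrist"); print({k:c[k] for k in("fovy","cx","cy","T_tool_cam")})
np.savez("w1.npz",**c,pos=o["ee_pos"],rot=o["tcp_rot"]); cv2.imwrite("pics/w1.png",c["image"][:,:,::-1])
```

```text
shift [-0.13 -0.09 -0.04] roll -0.03 yang 64.9 tilt z [-0.001  0.    -1.   ] t 1.85 pos [0.568  0.0203 0.2391] q7 1.14 F [ 0.6 -0.4 -0.4] M [ 0.04 -0.01  0.05] w 0.0851
{'fovy': 65.70646984690485, 'cx': 325.98651801408965, 'cy': 239.8061598585249, 'T_tool_cam': array([[ 1.42867479e-03, -9.56256638e-01, -2.92525556e-01,
         7.48856831e-02],
       [ 9.99998917e-01,  1.46982436e-03,  7.91176690e-05,
        -8.30495174e-06],
       [ 3.54304393e-04, -2.92525353e-01,  9.56257702e-01,
        -1.66028035e-01],
       [ 0.00000000e+00,  0.00000000e+00,  0.00000000e+00,
         1.00000000e+00]])}
```

View pics/w1.png

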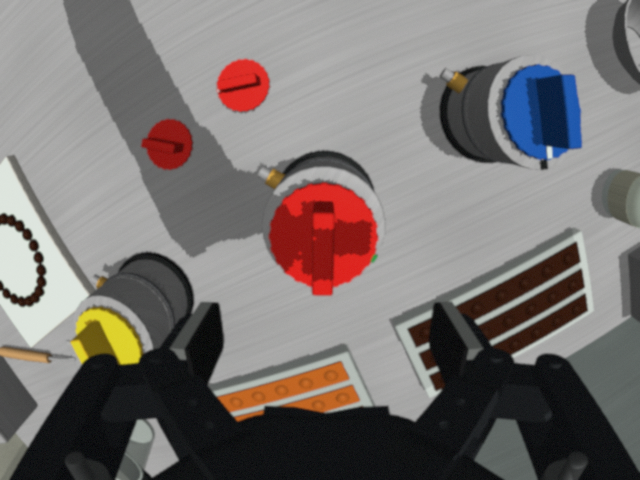

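The wrist view shows the red bar upright at column ~322, midway between the open fingers (columns 200 and 460). I measure it with wrist depth.

```bash
cat >> m.py <<'E'
def wrist(c,pos,rot):
    f=240/np.tan(np.radians(c["fovy"])/2); v,u=np.mgrid[:480,:640]
    x=u-c["cx"];y=v-c["cy"];rr=np.hypot(x,y)+1e-9;th=rr/f;d=c["depth"]
    t=np.tan(th)/rr; p=np.stack([x*t*d,y*t*d,d],-1)
    T=c["T_tool_cam"]; q=p@T[:3,:3].T+T[:3,3]
    W=q@R.from_quat(rot).as_matrix().T+pos
    h=cv2.cvtColor(c["image"],cv2.COLOR_RGB2HSV).astype(int); z=W[...,2]
    red=(d>0)&((h[...,0]<8)|(h[...,0]>172))&(h[...,1]>150)&(z>.09)&(np.hypot(W[...,0]-.57,W[...,1]-.017)<.06)
    top=np.percentile(z[red],97); b=red&(z>top-.008)
    rc=cv2.minAreaRect(W[b][:,:2].astype(np.float32)); print("bar world",rc,"z",np.median(z[b]))
    w,V=np.linalg.eigh(np.cov(W[b][:,:2].T)); print("bar ang",np.degrees(np.arctan2(V[1,1],V[0,1])))
    fl=red&(z<top-.03)&(z>top-.05); print("flange",np.median(z[fl]),cv2.minEnclosingCircle(W[fl][:,:2].astype(np.float32)))
    g=(d>0)&(h[...,0]>45)&(h[...,0]<85)&(h[...,1]>90)&(z>.08)&(np.hypot(W[...,0]-.57,W[...,1]-.017)<.065); print("green",W[g].mean(0),g.sum())
E
python3 - <<'E'
from m import *
c=dict(np.load("w1.npz")); wrist(c,c["pos"],c["rot"])
go(.570,.017,.157,65)
E
```

```text
bar world ((0.5774402618408203, 0.03470173478126526), (0.051923394203186035, 0.055180829018354416), 64.44862365722656) z 0.18506039411503766
bar ang 154.42475443531703
flange 0.14519446757830987 ((0.5693802237510681, 0.0169061291962862), 0.040386684238910675)
green [0.5596159  0.01406575 0.31211668] 262
shift [-0.16 -0.12  3.29] roll -0.01 yang 65.0 tilt z [-0.001  0.001 -1.   ] t 1.9 pos [0.5678 0.0214 0.2392] q7 1.14 F [-0.5  0.2  0.6] M [ 0.01  0.01 -0.03] w 0.0855
```

Request:
send_rows(
  motion=[
    [-1,[-0.15,-0.12,1.0],0],
    [-1,[-0.15,-0.12,2.2],0],
    [-1,[-0.15,-0.12,3.0],0],
    [-1,[-0.15,-0.12,3.3],0],
    [-1,[-0.15,-0.12,3.3],0],
    [-1,[-0.15,-0.12,3.3],0],
  ],
)

```text
time_s: 2.65
ee_pos: [0.571, 0.0164, 0.1581]
tcp_rot: [0.217, 0.976, 0.0, 0.001]
wrist_force: [0.4, 0.1, 0.5]
width: 0.0851
grip_force: 0.0
```

Run:
```python
from m import *
for i in range(3): go(.5697,.017,.157,64.6)
```

```text
shift [ 0.06 -0.    0.04] roll 0.07 yang 64.9 tilt z [ 0.001  0.    -1.   ] t 2.65 pos [0.571  0.0164 0.1581] q7 1.19 F [0.4 0.1 0.5] M [-0.04 -0.03  0.  ] w 0.0851
shift [ 0.06 -0.    0.04] roll 0.07 yang 64.9 tilt z [ 0.001  0.    -1.   ] t 2.65 pos [0.571  0.0164 0.1581] q7 1.19 F [0.4 0.1 0.5] M [-0.04 -0.03  0.  ] w 0.0851
shift [ 0.06 -0.    0.04] roll 0.07 yang 64.9 tilt z [ 0.001  0.    -1.   ] t 2.65 pos [0.571  0.0164 0.1581] q7 1.19 F [0.4 0.1 0.5] M [-0.04 -0.03  0.  ] w 0.0851
```

Request:
send_rows(
  motion=[
    [-0.3,[0.04,0,0],0],
    [0.3,[0.04,0,0],0],
    [1,[0.04,0,0],0],
    [1,[0.04,0,0],0],
    [1,[0.04,0,0],0],
    [1,[0.04,0,0],0],
    [1,[0.04,0,0],0],
    [1,[0.04,0,0],0],
  ],
)

```text
time_s: 3.65
ee_pos: [0.5697, 0.0166, 0.1573]
tcp_rot: [0.217, 0.976, 0.0, 0.0]
wrist_force: [-1.1, 0.5, 5.4]
width: 0.0115
grip_force: 58.8
```

Run:
```python
from m import *
go(.5697,.017,.157,124.5)
c=camera("top"); measure(c,(270,360,170,250))
```

```text
shift [0.01 0.02 0.01] roll -11.92 yang 64.9 tilt z [ 0.  0. -1.] t 3.65 pos [0.5697 0.0166 0.1573] q7 1.19 F [-1.1  0.5  5.4] M [0.25 0.29 0.03] w 0.0115
z hist (array([0, 0, 0, 0, 0, 0, 0, 0, 0, 0, 0, 0, 0, 0, 0, 0, 0, 0, 0, 0, 0]), array([0.1  , 0.105, 0.11 , 0.115, 0.12 , 0.125, 0.13 , 0.135, 0.14 ,
       0.145, 0.15 , 0.155, 0.16 , 0.165, 0.17 , 0.175, 0.18 , 0.185,
       0.19 , 0.195, 0.2  , 0.205]))Traceback (most recent call last):
  File "<stdin>", line 3, in <module>
  File "m.py", line 9, in measure
    bar=red&(z>np.percentile(zr,98)-.006)
               ~~~~~~~~~~~~~^^^^^^^
    return _quantile_unchecked(
        a, q, axis, out, overwrite_input, method, keepdims, weights)
    return _ureduce(a,
                    func=_quantile_ureduce_func,
    ...<5 lines>...
                    overwrite_input=overwrite_input,
                    method=method)
    r = func(a, **kwargs)
    result = _quantile(arr,
                       quantiles=q,
    ...<2 lines>...
                       out=out,
                       weights=wgt)
    slices_having_nans = np.isnan(arr[-1, ...])
                                  ~~~^^^^^^^^^
IndexError: index -1 is out of bounds for axis 0 with size 0
```

Gripped. Now turning it anticlockwise by 60°.

Request:
send_rows(
  motion=[
    [1,[0,0,0],-1.5],
    [1,[0,0,0],-3.2],
    [1,[0,0,0],-5],
    [1,[0,0,0],-6.8],
    [1,[0,0,0],-8.6],
    [1,[0,0,0],-10.2],
    [1,[0,0,0],-11.4],
    [1,[0,0,0],-12],
  ],
)

```text
time_s: 4.7
ee_pos: [0.569, 0.016, 0.1561]
tcp_rot: [-0.301, 0.954, -0.0, -0.001]
wrist_force: [-0.6, -0.2, -2.1]
width: 0.012
grip_force: 58.5
```

Run:
```python
from m import *
go(.5697,.017,.145,124.5)
```

```text
shift [-0.05  0.02  0.44] roll 0.11 yang 125.0 tilt z [-0.001 -0.001 -1.   ] t 4.7 pos [0.569  0.016  0.1561] q7 2.14 F [-0.6 -0.2 -2.1] M [-0.02  0.01  0.  ] w 0.012
```

Force is low. I'll ease it down 12.5 mm while still holding.

Request:
send_rows(
  motion=[
    [1,[0,0,0.1],0],
    [1,[0,0,0.2],0],
    [1,[0,0,0.3],0],
    [1,[0,0,0.3],0],
  ],
)

```text
time_s: 5.2
ee_pos: [0.5694, 0.0165, 0.1492]
tcp_rot: [-0.3, 0.954, 0.0, -0.0]
wrist_force: [-0.8, -0.4, -2.0]
width: 0.011
grip_force: 58.5
```

Run:
```python
from m import *
go(.5697,.017,.145,124.5)
```

```text
shift [-0.02  0.01  0.17] roll 0.08 yang 124.9 tilt z [-0.001 -0.    -1.   ] t 5.2 pos [0.5694 0.0165 0.1492] q7 2.14 F [-0.8 -0.4 -2. ] M [-0.05 -0.01  0.01] w 0.011
```

It went down 7.5 mm freely, carrying the cap's weight. Continuing to contact.

Request:
send_rows(
  motion=[
    [1,[0,0,0.1],0],
    [1,[0,0,0.2],0],
    [1,[0,0,0.24],0],
    [1,[0,0,0.24],0],
  ],
)

```text
time_s: 5.7
ee_pos: [0.57, 0.0165, 0.1446]
tcp_rot: [-0.3, 0.954, 0.0, 0.001]
wrist_force: [-2.0, 0.5, 5.8]
width: 0.0116
grip_force: 59.5
```

Run:
```python
from m import *
go(.5697,.017,.142,124.5)
o=r.observe();c=camera("scene")
cv2.imwrite("pics/s2.png",cv2.resize(c["image"][150:310,250:440,::-1],None,fx=3.5,fy=3.5,interpolation=2))
```

```text
shift [-0.    0.02  0.1 ] roll 0.08 yang 124.9 tilt z [ 0.001  0.    -1.   ] t 5.7 pos [0.57   0.0165 0.1446] q7 2.14 F [-2.   0.5  5.8] M [-0.01  0.61  0.03] w 0.0116
```

View pics/s2.png

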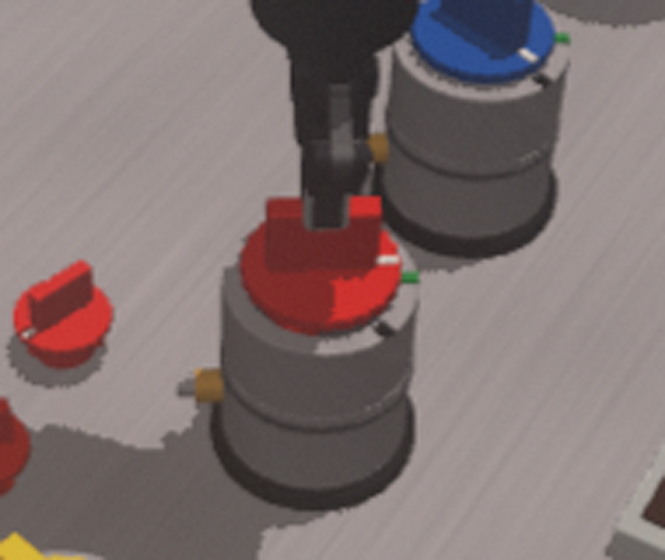

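The cap sits low near the rim, with its white mark (388,260) beside the green mark (410,278), and the ~6 N upward force shows it has bottomed. Now running clockwise with a small descent.

Request:
send_rows(
  motion=[
    [1,[0,0,0],1],
    [1,[0,0,0.01],2.2],
    [1,[0,0,0.03],3.4],
    [1,[0,0,0.05],4.6],
    [1,[0,0,0.06],5.8],
    [1,[0,0,0.08],7],
    [1,[0,0,0.09],8],
    [1,[0,0,0.09],8],
  ],
)

```text
time_s: 6.75
ee_pos: [0.5706, 0.0163, 0.1421]
tcp_rot: [0.044, 0.999, -0.0, 0.001]
wrist_force: [1.8, -0.8, 3.9]
width: 0.0114
grip_force: 59.3
```

Run:
```python
from m import *
go(.5697,.017,.142,74.5)
```

```text
shift [0.04 0.03 0.01] roll 2.09 yang 84.9 tilt z [ 0.002 -0.    -1.   ] t 6.75 pos [0.5706 0.0163 0.1421] q7 1.51 F [ 1.8 -0.8  3.9] M [-0.28 -0.16 -0.07] w 0.0114
```

Turning freely. Finishing the last 10°, gently.

Request:
send_rows(
  motion=[
    [1,[0,0,0.01],0.6],
    [1,[0,0,0.02],1.2],
    [1,[0,0,0.03],1.7],
    [1,[0,0,0.03],2.1],
    [1,[0,0,0.03],2.1],
    [1,[0,0,0.03],2.1],
  ],
)

```text
time_s: 7.5
ee_pos: [0.5707, 0.0163, 0.1415]
tcp_rot: [0.135, 0.991, 0.0, 0.001]
wrist_force: [1.0, -1.3, 5.7]
width: 0.0115
grip_force: 59.5
```

Run:
```python
from m import *
go(.5697,.017,.142,74.5)
```

```text
shift [ 0.05  0.02 -0.02] roll 0.01 yang 74.5 tilt z [ 0.003  0.    -1.   ] t 7.5 pos [0.5707 0.0163 0.1415] q7 1.35 F [ 1.  -1.3  5.7] M [-0.33 -0.26  0.01] w 0.0115
```

Request:
send_rows(
  motion=[
    [0.3,[0,0,0],0],
    [-0.3,[0,0,0],0],
    [-1,[0,0,0],0],
    [-1,[0,0,0],0],
    [-1,[0,0,0],0],
    [-1,[0,0,0],0],
  ],
)

```text
time_s: 8.25
ee_pos: [0.5696, 0.0164, 0.1405]
tcp_rot: [0.136, 0.991, -0.0, -0.0]
wrist_force: [-0.1, -0.8, 0.4]
width: 0.0856
grip_force: 0.0
```

Request:
send_rows(
  motion=[
    [-1,[0,0,-0.5],0],
    [-1,[0,0,-1.5],0],
    [-1,[0,0,-2.5],0],
    [-1,[0,0,-4],0],
    [-1,[0,0,-4.5],0],
    [-1,[0,0,-4.5],0],
  ],
)

```text
time_s: 9.0
ee_pos: [0.57, 0.0165, 0.254]
tcp_rot: [0.136, 0.991, 0.0, 0.001]
wrist_force: [-0.3, 0.5, 0.2]
width: 0.0852
grip_force: 0.0
```

Run:
```python
from m import *
go(.5697,.017,.142,74.5)
o=r.observe();c=camera("wrist");wrist(c,np.array(o["ee_pos"]),o["tcp_rot"])
c=camera("scene"); measure(c,(300,375,190,290))
cv2.imwrite("pics/s3.png",cv2.resize(c["image"][150:310,250:440,::-1],None,fx=3.5,fy=3.5,interpolation=2))
```

```text
shift [0.03 0.01 4.48] roll -0.02 yang 74.4 tilt z [ 0.002  0.001 -1.   ] t 9.0 pos [0.57   0.0165 0.254 ] q7 1.3 F [-0.3  0.5  0.2] M [ 0.04 -0.02 -0.04] w 0.0852
bar world ((0.5794801712036133, 0.014116141945123672), (0.06100742146372795, 0.06021706759929657), 28.63015365600586) z 0.16936755867021458
bar ang 164.50201868015722
flange 0.12957396755293102 ((0.5741546154022217, 0.01512040663510561), 0.043950155377388)
green [0.56870485 0.02014347 0.31110679] 357
z hist (array([  0,   0,   0,   0,   9, 272, 456,  23,  26,  24,  21,  26,  16,
        84, 120,   0,   0,   0,   0,   0,   0]), array([0.1  , 0.105, 0.11 , 0.115, 0.12 , 0.125, 0.13 , 0.135, 0.14 ,
       0.145, 0.15 , 0.155, 0.16 , 0.165, 0.17 , 0.175, 0.18 , 0.185,
       0.19 , 0.195, 0.2  , 0.205]))
bar ((0.5719793438911438, 0.01644943095743656), (0.014560766518115997, 0.05638083070516586), 74.39716339111328) ztop 0.17035320107979468
bar ang 165.77912841196147
flange z 0.13063397381034159 ((0.5729689002037048, 0.015537246130406857), 0.040975071489810944)
green [0.60864378 0.04188799 0.12171054] 11 [229.09090909 366.63636364]
white [0.6035528  0.00796787 0.13187523] 5 [236. 355.]
```

View pics/s3.png

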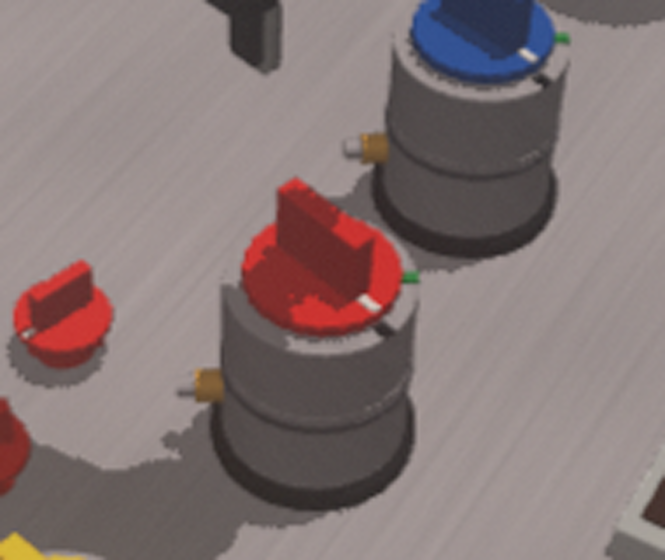

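The white mark (369,303) now lies at the black mark (385,327). The cap's bar top is at 0.170 m, flange 2–3 mm above the rim, and the mark is ~50° clockwise of green. The gripper is clear, so I hand in.

```bash
python3 -c "
from rig import r
print(r.hand_in())"
```

```text
the job is handed in; nothing more can be done
None
```

The red cap is screwed home on its pot: its white mark is at the black mark and its flange is about 2–3 mm above the rim. The gripper is clear, the blue and yellow pots were not touched, and the job was handed in at about 9 s; the hand-in gave no verdict.

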